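# Lay out stripped fittings in reassembly order

## Robot

A 6-joint arm with a two-finger parallel gripper is mounted at the origin on the work surface. World frame = base frame: x ahead of the robot, y to its left, z up, the work surface at z = 0. Lengths are in mm, angles in rad, forces in N, time in s.
With the tool pointing down it reaches from about 350 to 875 mm from the base axis. Payload 15.5 kg.
Tool frame: the origin (TCP) lies midway between the tips of the shut fingers; the grasp point (between the pads) lies 19 mm behind it; z points along the fingers, y is the line along which they close (so a half turn about z gives the same grasp; the last joint's range is limited). The gripper opens to 85 mm and grips with 20 to 120 N. Pads are 22 mm wide; open, the fingers measure 114 mm over their backs; the gripper's body (76 mm by 85 mm) begins 54 mm behind the grasp point. The pads swing forward as they close: fully open they stand 13 mm farther back than shut.
Start: joints at [1.165, 0.494, 1.345, -0, 1.302, -0.096], TCP at [191.133, 595.059, 231.277] pointing down, gripper open.
Joint ranges: [-2.91, 2.91], [-0.82, 2.16], [0.22, 2.67], [-1.22, 4.37], [0.12, 2.79], [-3.08, 3.08]. Speed limits (rad/s): [1.89, 1.89, 2.57, 3.01, 3.01, 3.01].

## Interface

Orientations are given as a unit quaternion [x, y, z, w].
In Python, from cell import manip gives the robot as it stands.
- The arm moves only by the tool arm_command, never from a script. Its argument "rows" is a list of rows, each a list of 3 entries, a list of its own where there are three numbers: the shift along the tool's x, y, z as a fraction of full scale, then the turn, a rotation vector about the tool's x, y, z as a fraction of full scale, then the gripper command: -1 is shut, 1 is fully open, values between are in proportion. A call has 1 to 12 rows; each row shifts and turns the commanded pose from where the row before left it, along the tool's axes as they then stand; what a row does not reach is not made up. Full scale, the value 1, is 0.04 m for a shift and 6 degrees for a turn. A row lasts 1/12 s, in which the tool goes at most 41.7 mm and 7.16 degrees, less where a joint would pass 70% of its speed; a pose out of reach is approached as far as the arm can. A call with a number of a shift or a turn outside -1 to 1 is refused whole. A call with a gripper value outside its range is refused whole. The fingers move at their own pace and stop on an object; "grip_force" is the grip in N (left out, the last holds). Time passes only in rows, so rows that do not move let the fingers close. It gives the time, the measured TCP pose, the force, the opening and the grip force at its end, in the units of the state.
- manip.read_state(): the state, without advancing time (a new reading comes with each control period).
- manip.camera(name): name is "side" or "top" or "wrist"; returns the picture (384x512x3 uint8, blue, green, red); there is no depth.
- manip.calibration(name): a dict with "fx", "fy", "cx", "cy" (pixels), "R" (3x3) and "t" (3): a world point X has camera coordinates R X + t; the wrist camera has in their place "tool_from_camera" (4x4, takes a point from camera to tool coordinates, whose origin is the TCP and whose axes are the flange's). Camera axes: x right, y down, z forward; pixel columns grow to the right and rows downward; lengths in mm; the calibration is good to about 2 mm. The wrist camera is an equidistant fisheye: a pixel r from the principal point sees the ray r / f radians off the axis. A picture is of the moment at which its call begins: read the wrist's pose just before it. calibration takes no time and is no camera call.
- manip.job_done(): hands the job in; it is judged then, once.
The state is a dict: "t": time; "joints": joint angles; "qvel": joint speeds; "tau": joint torques, N m; "eef_pos": TCP position; "tool_rot": TCP orientation; "contact_force": force on the tool from outside, world axes, zero at the start; "torque": the same for the moment, N m; "opening": finger opening in mm; "grip_force": force on a finger pad.
Only numpy, scipy, OpenCV 4.12 (cv2) and the standard library are available. Lean on these libraries where they do the work, as an engineer would, in place of code of your own. Each camera call takes 0.05 s, during which the arm holds its last target. There are 200 camera calls.

## Task

The four fittings in the cups of the wooden rack stand in the order they came off the machine, the first beside the red block; move them to the compartments of the aluminium rack in the reverse order, ready for reassembly, so that the last one off stands beside the red end there and the first one off at the grey end. Stand each one upright on the floor of its own compartment, setting it down rather than dropping it, let go of them all, and leave the wrench, jar and roll where they are.

Things in the scene. Friction and masses are not known exactly. Their poses are not given: they have to be found in the camera images.
- nipple_centre (a point): Loose brass hex nipple: plain round brass body 30 mm in diameter with thread ridges (32 mm), a hexagon collar 34 mm across flats from 24 to 42 mm above its foot (39 mm across corners), dark bore in the top. 66 mm tall, 0.1 to 0.3 kg, standing upright in the blue cup at the start; its top can be gripped from above in any direction. The point is its centre, on its axis, 33 mm above its foot; z up its axis.
- coupler_centre (a point): Loose steel quick coupler: silver foot 32 mm in diameter up to 20 mm, black sleeve 29 mm in diameter (30 mm over ribs) from 20 to 66 mm, silver ring 30 mm in diameter on top. 74 mm tall, 0.1 to 0.3 kg, standing upright in the yellow cup at the start; its top can be gripped from above in any direction. The point is its centre, on its axis, 37 mm above its foot; z up its axis.
- spring_end_centre (a point): Loose hose end with spring guard: brass hexagon foot 32 mm across flats (37 mm across corners) up to 24 mm, above it a slim rigid steel-coil stem 23 mm in diameter (26 mm over the coils) to the top. 84 mm tall, 0.1 to 0.3 kg, standing upright in the green cup at the start; its top can be gripped from above in any direction. The point is its centre, on its axis, 42 mm above its foot; z up its axis.
- reducer_centre (a point): Loose copper-coloured stepped reducer: foot 32 mm in diameter up to 18 mm, then 26 mm in diameter up to 50 mm, then a spigot 18 mm in diameter to the top. 64 mm tall, 0.1 to 0.3 kg, standing upright in the white cup at the start; its top can be gripped from above in any direction. The point is its centre, on its axis, 32 mm above its foot; z up its axis.
- cup_nipple: blue open plastic cup, fixed on the wooden rack, in which the nipple stands at the start (the cup stays put; its place in the row changes from run to run). 50 x 50 mm outside, 15 mm high, walls and floor 3 mm. Origin: centre of its underside, 8 mm above the bench; its inner floor is 11 mm above the bench. x across the row, y along the row; the four cups stand in one row at 54 mm spacing.
- cup_coupler: yellow open plastic cup, fixed on the wooden rack, in which the coupler stands at the start (the cup stays put; its place in the row changes from run to run). 50 x 50 mm outside, 15 mm high, walls and floor 3 mm. Origin: centre of its underside, 8 mm above the bench; its inner floor is 11 mm above the bench. x across the row, y along the row; the four cups stand in one row at 54 mm spacing.
- cup_spring_end: green open plastic cup, fixed on the wooden rack, in which the spring end stands at the start (the cup stays put; its place in the row changes from run to run). 50 x 50 mm outside, 15 mm high, walls and floor 3 mm. Origin: centre of its underside, 8 mm above the bench; its inner floor is 11 mm above the bench. x across the row, y along the row; the four cups stand in one row at 54 mm spacing.
- cup_reducer: white open plastic cup, fixed on the wooden rack, in which the reducer stands at the start (the cup stays put; its place in the row changes from run to run). 50 x 50 mm outside, 15 mm high, walls and floor 3 mm. Origin: centre of its underside, 8 mm above the bench; its inner floor is 11 mm above the bench. x across the row, y along the row; the four cups stand in one row at 54 mm spacing.
- red_block: Red block 50 x 22 x 22 mm fixed at one end of the wooden rack (at the other end is a like block in grey). It marks the first place: the cup next to it (40 mm centre to centre) is first, the others follow at 54 mm spacing. Which end it is at changes. Origin: centre of its underside, 8 mm above the bench.
- new_rack: Fixed aluminium rack, 64 (x) by 272 mm (y, along the row). Four open compartments 50 x 50 mm inside, centres at x = 0, y = +81, +27, -27, -81 mm; floor 8 mm above the bench, walls 4 mm thick, tops 20 mm above the bench. Red end block at +y (beside the y = +81 compartment), grey one at -y, each 50 x 22 mm, tops 30 mm above the bench. Origin: centre of its underside, z up.
- wrench: Bystander: steel wrench lying on the bench beyond the racks. Origin at the centre of its underside. Not to be disturbed.
- sealant: Bystander: small jar, 52 mm in diameter, 55 mm tall, to the right of the racks. Origin: centre of its underside. Not to be disturbed.
- tape: Bystander: white ring-shaped roll, 68 mm in diameter, 22 mm tall, to the left of the racks. Origin: centre of its underside. Not to be disturbed.
Mind the look-alikes: they are no part of the job. Leave any purple look-alike of the part that bears reducer_centre alone.

How it is judged:
By the outcome, as a careful person would: the job done as asked, in the order asked, and still so for the second after the job is handed in, with the robot touching nothing.
It also fails if it takes over 109 s, if anything falls off the work surface, if the arm or the gripper's body presses on something with over 40 N, if the wrist force passes 120 N, or if a joint passes its speed limit or range.

## Working session

There is one attempt and no reset: what is moved stays moved. The work goes in short steps, Python scripts to look and compute and a tool call to move; the robot and the scene stay as the last step left them, time stands still between calls to the robot, and variables do not carry over. Pictures are saved under pics/ and viewed, at most 14 in all, crops included, and the job is handed in when it is done.

Besides the shell and the picture viewer there is one more tool, called after "Call:" as name(argument=value, ...) on one line, values as JSON. arm_command: Moves the arm, as the interface text tells. Shift numbers are shares of 0.04 m and turn numbers shares of 6 degrees, none past 1 either way. Its arguments: {"type":"object","properties":{"rows":{"type":"array","items":{"type":"array"}},"grip_force":{"type":"number"}},"required":["rows"]}

```bash
ls; mkdir -p pics
python3 - <<'E'
from cell import manip
import cv2,numpy as np
for n in ("top","side","wrist"):
    cv2.imwrite(f"pics/{n}0.png",manip.camera(n))
    print(n,manip.calibration(n))
s=manip.read_state();print({k:np.round(v,3).tolist() for k,v in s.items()})
E
```

```text
pics
top {'fx': 383.48794626860706, 'fy': 383.48794626860706, 'cx': 252.77097349810253, 'cy': 197.3956655859398, 'R': array([[-0.02103584, -0.99953542,  0.02205554],
       [-0.98899971,  0.01757331, -0.14686987],
       [ 0.14641404, -0.02490245, -0.9889099 ]]), 't': array([  -5.4446904 ,  599.93572361, 1074.11040985])}
side {'fx': 486.57732001234433, 'fy': 486.57732001234433, 'cx': 252.55097261439818, 'cy': 196.10015469874762, 'R': array([[-9.97205961e-01, -7.47008957e-02,  2.18304146e-04],
       [-5.35631860e-02,  7.12988855e-01, -6.99126510e-01],
       [ 5.20697281e-02, -6.97184817e-01, -7.14997954e-01]]), 't': array([ 585.01482844,   66.06784699, 1345.30699642])}
wrist {'fx': 297.3186396354542, 'fy': 297.3186396354542, 'cx': 252.45873993902026, 'cy': 189.40406272201278, 'tool_from_camera': array([[ 1.31144601e-04, -9.63805541e-01, -2.66606193e-01,
         6.85453177e+01],
       [ 9.99999921e-01,  2.26409522e-04, -3.26587166e-04,
        -1.89007378e-01],
       [ 3.75128701e-04, -2.66606129e-01,  9.63805494e-01,
        -1.42637492e+02],
       [ 0.00000000e+00,  0.00000000e+00,  0.00000000e+00,
         1.00000000e+00]])}
{'t': 0.15, 'joints': [1.164, 0.494, 1.346, 0.0, 1.302, -0.095], 'qvel': [-0.0, 0.0, -0.004, -0.0, -0.001, 0.001], 'tau': [0.001, -88.254, -38.407, -0.0, 0.007, -0.0], 'eef_pos': [191.047, 594.838, 230.847], 'tool_rot': [0.155, 0.988, -0.0, -0.0], 'contact_force': [-0.196, -0.082, -0.607], 'torque': [0.029, 0.013, -0.007], 'grip_force': 0.0, 'opening': 85.266}
```

View pics/top0.png

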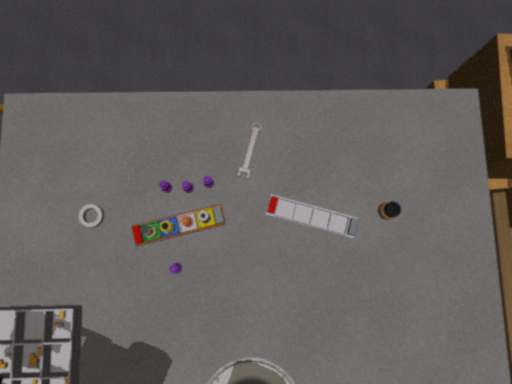

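View pics/side0.png

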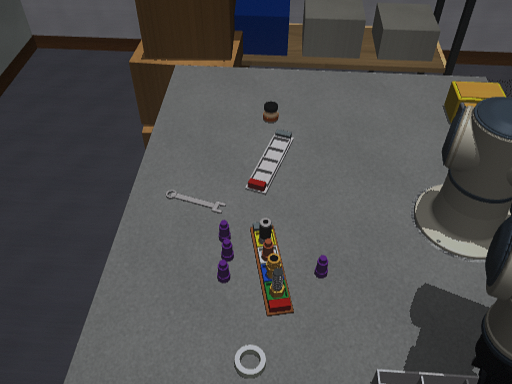

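```bash
cat > h.py <<'E'
import cv2,numpy as np
from cell import manip
from scipy.spatial.transform import Rotation as Ro
def ray(cam,uv,st=None):
    c=manip.calibration(cam); u,v=uv
    a=np.array([(u-c['cx'])/c['fx'],(v-c['cy'])/c['fy']])
    if cam!='wrist':
        R=np.array(c['R']); d=R.T@np.r_[a,1]; o=-R.T@np.array(c['t'])
        return o,d
    th=np.hypot(*a); d=np.r_[np.sin(th)*a/max(th,1e-9),np.cos(th)]
    T=np.array(c['tool_from_camera']); R=Ro.from_quat(st['tool_rot']).as_matrix()
    return R@T[:3,3]+np.array(st['eef_pos']),R@T[:3,:3]@d
def onz(cam,uv,z,st=None):
    o,d=ray(cam,uv,st); return (o+d*(z-o[2])/d[2])
def proj(X,st):  # wrist
    c=manip.calibration('wrist');T=np.array(c['tool_from_camera']);R=Ro.from_quat(st['tool_rot']).as_matrix()
    p=T[:3,:3].T@(R.T@(np.array(X)-np.array(st['eef_pos']))-T[:3,3])
    th=np.arctan2(np.hypot(p[0],p[1]),p[2]);r=c['fx']*th/np.hypot(p[0],p[1])
    return np.array([c['cx']+r*p[0],c['cy']+r*p[1]])
def masks(im,st=None):
    h=cv2.cvtColor(im,cv2.COLOR_BGR2HSV); H,S,V=cv2.split(h)
    return dict(red=((H<5)|(H>175))&(S>180)&(V>90),green=(H>45)&(H<75)&(S>150),blue=(H>100)&(H<125)&(S>150)&(V>80),
      yellow=(H>24)&(H<35)&(S>170)&(V>110),purple=(H>130)&(H<160)&(S>100))
def blobs(m,amin=10):
    n,l,s,c=cv2.connectedComponentsWithStats(m.astype('uint8'))
    return [(c[i].round(1).tolist(),int(s[i,4])) for i in range(1,n) if s[i,4]>=amin]
E
python3 - <<'E'
from h import *
for cam,zr in (("top",30),("side",30)):
    im=cv2.imread(f"pics/{cam}0.png")
    for k,m in masks(im).items():
        for c,a in blobs(m): print(cam,k,c,a,onz(cam,c,zr if k=='red' else 23).round(0))
E
```

```text
top red [272.3, 204.3] 87 [580. -75.  30.]
top red [137.0, 234.1] 112 [500. 320.  30.]
top green [156.5, 230.0] 58 [512. 266.  23.]
top green [146.2, 238.1] 15 [489. 295.  23.]
top blue [172.5, 227.3] 89 [519. 219.  23.]
top yellow [206.2, 218.9] 147 [541. 121.  23.]
top yellow [168.4, 227.4] 18 [519. 231.  23.]
top purple [207.7, 181.2] 88 [654. 116.  23.]
top purple [164.8, 185.9] 98 [642. 243.  23.]
top purple [187.0, 186.1] 94 [640. 177.  23.]
top purple [175.1, 268.0] 100 [401. 210.  23.]
side red [256.6, 182.1] 79 [581. -76.  30.]
side red [279.4, 302.6] 167 [500. 320.  30.]
side green [284.6, 291.1] 36 [489. 283.  23.]
side green [267.6, 290.4] 70 [529. 284.  23.]
side blue [264.4, 273.0] 77 [540. 235.  23.]
side yellow [464.2, 94.3] 95 [-125. -588.   23.]
side yellow [501.7, 90.1] 22 [-266. -625.   23.]
side yellow [272.8, 237.3] 28 [525. 120.  23.]
side yellow [257.2, 238.5] 45 [565. 127.  23.]
side purple [224.5, 251.9] 618 [645. 178.  23.]
side purple [321.5, 266.8] 225 [400. 206.  23.]
```

Run:
```python
from h import *
a=cv2.imread("pics/top0.png")[160:290,120:370]
cv2.imwrite("pics/topc.png",cv2.resize(a,None,fx=3.2,fy=3.2,interpolation=cv2.INTER_CUBIC))
```

```text
(no output)
```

View pics/topc.png

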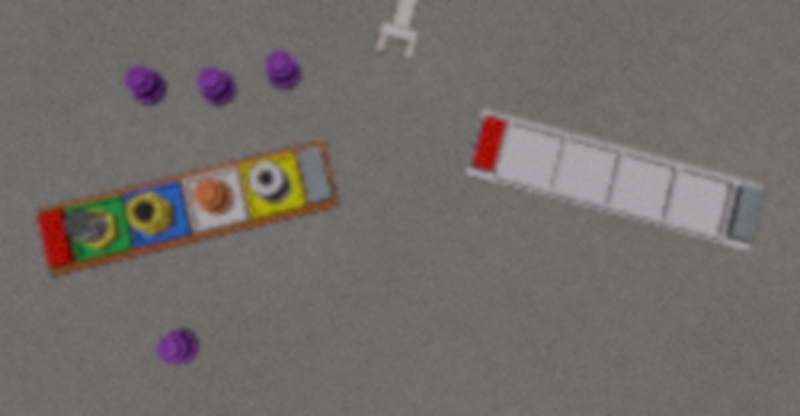

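Call:
arm_command(rows=[[[-0.89, -0.53, 0], [0, 0, 0], 1], [[-0.89, -0.53, 0], [0, 0, 0], 1], [[-0.89, -0.53, 0], [0, 0, 0], 1], [[-0.89, -0.53, 0], [0, 0, 0], 1], [[-0.89, -0.53, 0], [0, 0, 0], 1], [[-0.89, -0.53, 0], [0, 0, 0], 1], [[-0.89, -0.53, 0], [0, 0, 0], 1], [[-0.89, -0.53, 0], [0, 0, 0], 1], [[-0.89, -0.53, 0], [0, 0, 0], 1], [[-0.89, -0.53, 0], [0, 0, 0], 1], [[-0.89, -0.53, 0], [0, 0, 0], 1], [[-0.89, -0.53, 0], [0, 0, 0], 1]])

```text
t: 1.15
eef_pos: [521.0, 220.3, 231.2]
tool_rot: [0.155, 0.988, -0.0, -0.0]
contact_force: [1.3, 0.6, 0.5]
opening: 85.6
grip_force: 0.0
```

Call:
arm_command(rows=[[[0, 0, 0], [0, 0, 1], 1], [[0, 0, 0], [0, 0, 1], 1], [[0, 0, 0], [0, 0, 1], 1], [[0, 0, 0], [0, 0, 1], 1], [[0, 0, 0], [0, 0, 1], 1], [[0, 0, 0], [0, 0, 1], 1], [[0, 0, 0], [0, 0, 1], 1], [[0, 0, 0], [0, 0, 1], 1], [[0, 0, 0], [0, 0, 1], 1], [[0, 0, 0], [0, 0, 1], 1], [[0, 0, 0], [0, 0, 0.1], 1], [[0, 0, 0], [0, 0, 0], 1]])

```text
t: 2.15
eef_pos: [520.0, 222.2, 231.1]
tool_rot: [0.631, 0.776, -0.0, -0.0]
contact_force: [0.1, 0.3, -0.5]
opening: 85.6
grip_force: 0.0
```

Run:
```python
from h import *
import json
st=manip.read_state(); im=manip.camera("wrist"); cv2.imwrite("pics/w1.png",im)
json.dump({k:np.array(v).tolist() for k,v in st.items()},open("w1.json","w"))
print(st['eef_pos'],st['tool_rot'],st['t'])
for k,m in masks(im).items():
    for c,a in blobs(m,60): print(k,c,a,onz('wrist',c,30 if k=='red' else 23,st).round(1))
print(onz('top',(352.8,226.2),30))
```

```text
[519.96997454 222.16014621 231.13949982] [ 6.31209810e-01  7.75612114e-01 -1.24408917e-04 -9.43737428e-05] 2.15
red [253.8, 81.2] 746 [500.  320.3  30. ]
green [266.5, 123.3] 340 [524.5 275.3  23. ]
blue [257.0, 154.3] 692 [521.2 236.8  23. ]
yellow [257.2, 237.8] 602 [544.  130.8  23. ]
purple [154.6, 157.7] 651 [397.9 208.4  23. ]
purple [351.7, 171.9] 712 [641.8 240.7  23. ]
purple [335.7, 219.6] 680 [638.9 175.3  23. ]
purple [329.9, 261.7] 531 [650.  113.8  23. ]
[ 511.06093539 -309.63912881   30.        ]
```

View pics/w1.png

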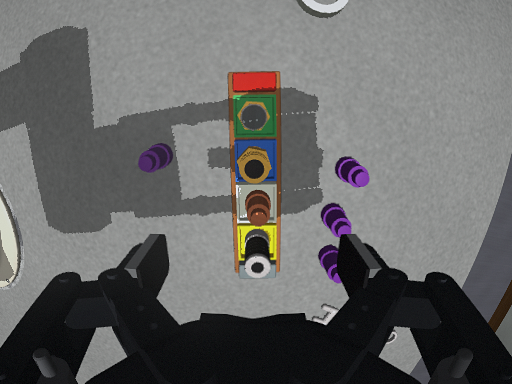

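Run:
```python
from h import *
import json
st=json.load(open("w1.json"))
im=cv2.imread("pics/w1.png")
P={}
for n,uv,z in (("spring",(255,115),95),("nipple",(254.5,168.5),77),("reducer",(258,214.5),75),("coupler",(258,267),85)):
    print(n,onz('wrist',uv,z,st).round(1))
u=np.array([541-500,121-320.]);u/=np.hypot(*u)
# rack direction from minAreaRect of red & wood outline
for k in('red',):
    m=masks(im)[k].astype('uint8'); c=max(cv2.findContours(m,0,1)[0],key=cv2.contourArea)
    r=cv2.minAreaRect(c);b=[onz('wrist',p,30,st)[:2].round(1).tolist() for p in cv2.boxPoints(r)];print(k,b)
# wood edges at z=~8: hue 5-15 saturated
h=cv2.cvtColor(im,cv2.COLOR_BGR2HSV)
for v in (110,150,200,240):
    row=h[v,215:300]; print(v,[(215+i,*map(int,row[i])) for i in range(len(row)) if row[i][1]>110 and 4<row[i][0]<22][::1])
```

```text
spring [508.5 283.4  95. ]
nipple [519.3 229.9  77. ]
reducer [533.4 181.2  75. ]
coupler [545.6 123.4  85. ]
red [[474.3, 324.9], [521.2, 336.2], [526.0, 316.3], [479.0, 305.0]]
110 [(229, 12, 146, 89), (230, 12, 142, 97), (231, 12, 141, 98), (232, 11, 146, 98), (241, 20, 154, 144), (277, 12, 161, 106), (278, 13, 163, 105), (279, 13, 161, 100), (280, 12, 124, 82)]
150 [(230, 12, 132, 89), (231, 13, 148, 100), (232, 12, 145, 100), (233, 14, 160, 97), (245, 18, 122, 71), (246, 20, 173, 133), (247, 20, 169, 160), (248, 20, 165, 164), (249, 20, 161, 166), (250, 20, 164, 163), (251, 20, 165, 158), (252, 20, 168, 164), (253, 20, 164, 170), (254, 20, 167, 168), (255, 20, 166, 158), (256, 19, 164, 163), (257, 19, 164, 159), (258, 19, 166, 160), (259, 20, 168, 159), (260, 20, 167, 136), (261, 20, 166, 112), (262, 20, 170, 93), (263, 19, 170, 75), (264, 20, 176, 77), (277, 14, 176, 107), (278, 13, 168, 105), (279, 13, 163, 102), (280, 12, 133, 88)]
200 [(232, 13, 148, 98), (233, 12, 143, 107), (234, 12, 148, 102), (235, 12, 152, 94), (246, 9, 151, 76), (247, 9, 154, 136), (248, 9, 150, 131), (249, 8, 138, 74), (250, 8, 130, 63), (251, 8, 139, 64), (252, 9, 127, 66), (253, 9, 133, 67), (254, 9, 139, 68), (255, 8, 135, 68), (256, 9, 135, 70), (257, 9, 144, 69), (258, 9, 133, 65), (259, 11, 147, 64), (260, 9, 139, 64), (261, 10, 133, 67), (262, 10, 137, 67), (263, 10, 138, 63), (264, 8, 132, 62), (265, 9, 140, 60), (266, 7, 141, 65), (267, 9, 156, 132), (268, 9, 158, 131), (269, 9, 140, 89), (277, 12, 171, 100), (278, 12, 162, 104), (279, 13, 163, 105), (280, 12, 149, 91)]
240 [(234, 13, 160, 156), (235, 13, 158, 169), (236, 12, 156, 162), (237, 18, 166, 172), (277, 12, 159, 173), (278, 13, 162, 179), (279, 13, 173, 165)]
```

```bash
cat >> h.py <<'E'
def go(x,y,z,yaw,st=None):
    st=st or manip.read_state(); R=Ro.from_quat(st['tool_rot']).as_matrix()
    d=R.T@(np.array([x,y,z])-np.array(st['eef_pos'])); yw=np.degrees(np.arctan2(R[1,1],R[0,1]))
    tilt=np.degrees(np.arccos(-R[2,2]))
    print("units",(d/40).round(2),"len/40",round(np.linalg.norm(d)/40,2),"turnz",round(-(yaw-yw)/6,2),"yaw",round(yw,2),"tilt",tilt.round(2),"t",st['t'])
E
python3 -c "
from h import *
go(545.5,123.4,130,13)"
```

```text
units [-2.55  0.12  2.53] len/40 3.59 turnz -0.2 yaw 11.8 tilt 0.01 t 2.2
```

Go over the coupler, then down to z≈44 and grip.

Call:
arm_command(rows=[[[-0.63, 0.03, 0.63], [0, 0, 0], 1], [[-0.64, 0.03, 0.63], [0, 0, 0], 1], [[-0.64, 0.03, 0.63], [0, 0, 0], 1], [[-0.64, 0.03, 0.64], [0, 0, 0], 1], [[0, 0, 0], [0, 0, -0.2], 1], [[0, 0, 0], [0, 0, 0], 1], [[0, 0, 0], [0, 0, 0], 1]])

```text
t: 2.78
eef_pos: [545.5, 123.5, 130.4]
tool_rot: [0.624, 0.782, 0.0, 0.0]
contact_force: [-0.5, 0.0, -0.1]
opening: 85.2
grip_force: 0.0
```

Run:
```python
from h import *
go(545.5,123.4,44,13)
st=manip.read_state(); im=manip.camera("wrist"); cv2.imwrite("pics/w2.png",im)
print(st['eef_pos'], proj([545.5,123.4,85],st))
```

```text
units [-0.   -0.    2.16] len/40 2.16 turnz -0.02 yaw 12.86 tilt 0.02 t 2.7833
[545.48203591 123.53316884 130.44010981] [253.94088958 212.23119161]
```

View pics/w2.png

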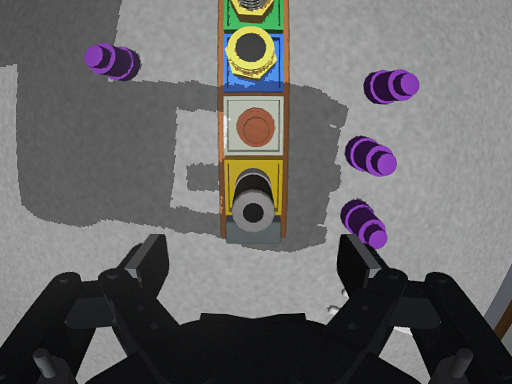

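Call:
arm_command(rows=[[[0, 0, 0.7], [0, 0, 0], 1], [[0, 0, 0.7], [0, 0, 0], 1], [[0, 0, 0.5], [0, 0, 0], 1], [[0, 0, 0.26], [0, 0, 0], 1], [[0, 0, 0], [0, 0, 0], 1], [[0, 0, 0], [0, 0, 0], 1], [[0, 0, 0], [0, 0, 0], -1], [[0, 0, 0], [0, 0, 0], -1], [[0, 0, 0], [0, 0, 0], -1], [[0, 0, 0], [0, 0, 0], -1], [[0, 0, 0], [0, 0, 0], -1], [[0, 0, 0], [0, 0, 0], -1]], grip_force=40)

```text
t: 3.83
eef_pos: [545.7, 123.3, 44.3]
tool_rot: [0.624, 0.781, 0.0, 0.0]
contact_force: [-0.8, 0.7, 6.9]
opening: 28.4
grip_force: 38.9
```

Run:
```python
from h import *
st=dict(eef_pos=[545.48203591,123.53316884,130.44],tool_rot=[0.624,0.782,0,0])
import scipy
st['tool_rot']=(np.array(st['tool_rot'])/np.linalg.norm(st['tool_rot'])).tolist()
print(onz('wrist',(251,49),77,st),onz('wrist',(255.5,127.5),75,st))
print(manip.read_state()['opening'],manip.read_state()['grip_force'])
```

```text
[519.56806339 228.42924496  77.        ] [534.10349116 177.94065665  75.        ]
28.404854501809062 38.85006844997406
```

Call:
arm_command(rows=[[[0, 0, -0.4], [0, 0, 0], -1], [[0, 0, -0.8], [0, 0, 0], -1], [[0, 0, -0.9], [0, 0, 0], -1], [[0, 0, -0.9], [0, 0, 0], -1], [[0, 0, -0.5], [0, 0, 0], -1], [[0, 0, 0], [0, 0, 0], -1]])

```text
t: 4.33
eef_pos: [547.3, 123.5, 188.3]
tool_rot: [0.624, 0.781, 0.002, 0.002]
contact_force: [2.0, -0.1, -1.1]
opening: 28.4
grip_force: 39.8
```

```bash
python3 -c "
from h import *
go(528.5,-249.5,290,-16.4);print(manip.read_state()['opening'])"
```

```text
units [-8.99 -2.51 -2.55] len/40 9.68 turnz 4.87 yaw 12.79 tilt 0.4 t 4.3333
28.39850237255486
```

Call:
arm_command(rows=[[[-0.4, -0.1, -0.1], [0, 0, 0], -1], [[-0.8, -0.23, -0.23], [0, 0, 0], -1], [[-0.87, -0.24, -0.25], [0, 0, 0], -1], [[-0.87, -0.24, -0.25], [0, 0, 0], -1], [[-0.87, -0.24, -0.25], [0, 0, 0], -1], [[-0.87, -0.24, -0.25], [0, 0, 0], -1], [[-0.87, -0.24, -0.25], [0, 0, 0], -1], [[-0.87, -0.24, -0.25], [0, 0, 0], -1], [[-0.87, -0.24, -0.25], [0, 0, 0], -1], [[-0.8, -0.23, -0.23], [0, 0, 0], -1], [[-0.5, -0.14, -0.15], [0, 0, 0], -1], [[-0.4, -0.14, -0.12], [0, 0, 0], -1]])

```text
t: 5.33
eef_pos: [526.1, -252.0, 286.5]
tool_rot: [0.625, 0.781, -0.0, -0.0]
contact_force: [0.5, 0.0, -1.4]
opening: 28.2
grip_force: 39.7
```

Call:
arm_command(rows=[[[0, 0, 0], [0, 0, 0.97], -1], [[0, 0, 0], [0, 0, 0.97], -1], [[0, 0, 0], [0, 0, 0.97], -1], [[0, 0, 0], [0, 0, 0.97], -1], [[0, 0, 0], [0, 0, 0.97], -1], [[0, 0, 0], [0, 0, 0], -1], [[0, 0, 0], [0, 0, 0], -1]])

```text
t: 5.92
eef_pos: [526.3, -249.6, 286.2]
tool_rot: [0.799, 0.601, -0.0, -0.0]
contact_force: [0.0, -0.6, -0.9]
opening: 28.8
grip_force: 39.7
```

Run:
```python
from h import *
import json
st=manip.read_state(); im=manip.camera("wrist"); cv2.imwrite("pics/w3.png",im)
json.dump({k:np.array(v).tolist() for k,v in st.items()},open("w3.json","w"))
print(st['eef_pos'],st['opening']);go(528.5,-249.5,290,-16.4)
for c,a in blobs(masks(im)['red'],60): print(c,a,onz('wrist',c,30,st).round(1))
```

```text
[ 526.32830406 -249.64897146  286.1871881 ] 28.774223197869155
units [ 0.02  0.05 -0.09] len/40 0.11 turnz 0.05 yaw -16.09 tilt 0.05 t 5.9667
[256.2, 26.8] 498 [579.9 -77.2  30. ]
```

View pics/w3.png

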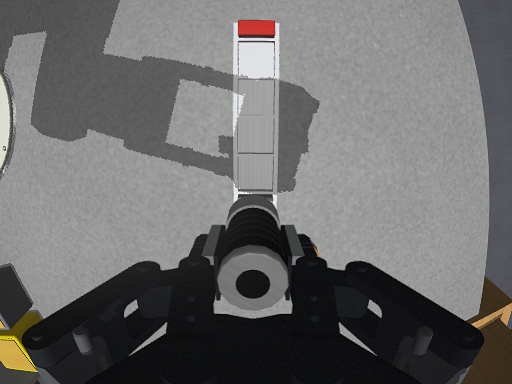

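Run:
```python
from h import *
import json
st=json.load(open("w3.json"));im=cv2.imread("pics/w3.png");g=cv2.cvtColor(im,6).astype(int)
print(g[34:46,262].tolist());print(g[66:86,262].tolist());print(g[108:122,262].tolist());print(g[146:160,262].tolist());print(g[184:196,262].tolist())
for v in (60,100,135,170): print(v,list(zip(range(229,243),g[v,229:243].tolist())),list(zip(range(268,284),g[v,268:284].tolist())))
```

```text
[80, 48, 46, 71, 212, 234, 192, 61, 160, 229, 227, 224]
[226, 226, 227, 226, 226, 226, 226, 226, 226, 227, 224, 186, 136, 111, 157, 163, 162, 161, 161, 161]
[161, 160, 161, 161, 161, 161, 154, 153, 163, 161, 160, 161, 160, 159]
[159, 160, 159, 159, 160, 161, 145, 82, 158, 160, 159, 159, 159, 159]
[159, 159, 159, 159, 159, 95, 81, 122, 159, 154, 69, 50]
60 [(229, 154), (230, 156), (231, 157), (232, 152), (233, 213), (234, 227), (235, 227), (236, 228), (237, 191), (238, 139), (239, 231), (240, 226), (241, 226), (242, 225)] [(268, 226), (269, 226), (270, 225), (271, 227), (272, 228), (273, 213), (274, 163), (275, 206), (276, 228), (277, 228), (278, 232), (279, 172), (280, 148), (281, 153), (282, 151), (283, 150)]
100 [(229, 157), (230, 158), (231, 154), (232, 167), (233, 210), (234, 229), (235, 228), (236, 229), (237, 184), (238, 195), (239, 229), (240, 227), (241, 228), (242, 224)] [(268, 164), (269, 162), (270, 162), (271, 161), (272, 164), (273, 142), (274, 135), (275, 158), (276, 163), (277, 163), (278, 147), (279, 94), (280, 97), (281, 99), (282, 99), (283, 94)]
135 [(229, 153), (230, 155), (231, 154), (232, 134), (233, 231), (234, 178), (235, 160), (236, 164), (237, 121), (238, 159), (239, 163), (240, 159), (241, 158), (242, 163)] [(268, 159), (269, 160), (270, 162), (271, 162), (272, 154), (273, 135), (274, 148), (275, 164), (276, 162), (277, 155), (278, 126), (279, 92), (280, 94), (281, 97), (282, 96), (283, 96)]
170 [(229, 101), (230, 101), (231, 99), (232, 96), (233, 127), (234, 156), (235, 160), (236, 161), (237, 134), (238, 138), (239, 160), (240, 155), (241, 154), (242, 161)] [(268, 158), (269, 164), (270, 159), (271, 163), (272, 160), (273, 113), (274, 162), (275, 161), (276, 161), (277, 140), (278, 93), (279, 95), (280, 98), (281, 99), (282, 101), (283, 98)]
```

Run:
```python
import cv2
im=cv2.imread("pics/w3.png")[10:205,215:300]
cv2.imwrite("pics/w3c.png",cv2.resize(im,None,fx=3,fy=3,interpolation=cv2.INTER_NEAREST))
```

```text
(no output)
```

View pics/w3c.png

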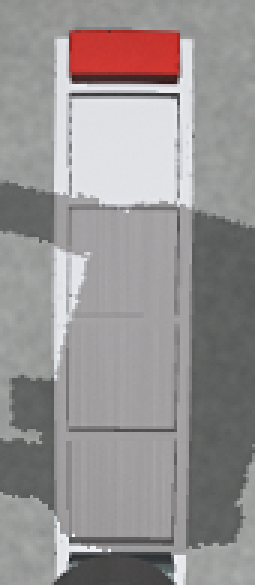

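Run:
```python
from h import *
import json
st=json.load(open("w3.json"))
for v,u in ((60,255.9),(100,255.6),(135,255.3),(170,255.2)): print(v,onz('wrist',(u,v),16,st).round(1))
Q=[onz('wrist',(255.5,v+.0),20,st)[:2] for v in (39.2,77,115,154,192.3)]
print(np.round(Q,1).tolist(),[np.hypot(*(Q[i]-Q[i+1])).round(1) for i in range(4)])
a,b=onz('wrist',(255.9,60),16,st)[:2],onz('wrist',(255.2,170),16,st)[:2]
u=(b-a)/np.hypot(*(b-a));yaw=np.degrees(np.arctan2(-u[0],-u[1]));print('yaw',-yaw)
c=a+u*((np.mean(Q,0)-a)@u);print('centre',c)
for k,d in zip(('coupler','reducer','nipple','spring'),(-81,-27,27,81)): print(k,(c+u*d).round(1))
r=np.array([579.9,-77.2]);print((r-c)@u)
```

```text
60 [ 567.2 -119.9   16. ]
100 [ 551.3 -173.7   16. ]
135 [ 537.4 -220.4   16. ]
170 [ 523.5 -268.1   16. ]
[[574.8, -91.7], [559.9, -143.2], [545.4, -193.6], [530.4, -245.6], [515.2, -298.7]] [np.float64(53.6), np.float64(52.4), np.float64(54.1), np.float64(55.3)]
yaw -16.422894606214655
centre [ 545.21290976 -194.59517775]
coupler [ 568.1 -116.9]
reducer [ 552.8 -168.7]
nipple [ 537.6 -220.5]
spring [ 522.3 -272.3]
-122.41248043363828
```

```bash
python3 -c "
from h import *
go(568.1,-116.9,110,-16.4)"
```

```text
units [3.48 0.09 4.41] len/40 5.62 turnz 0.05 yaw -16.09 tilt 0.05 t 5.9667
```

Call:
arm_command(rows=[[[0.35, 0.01, 0.44], [0, 0, 0.05], -1], [[0.56, 0.02, 0.7], [0, 0, 0], -1], [[0.6, 0.02, 0.76], [0, 0, 0], -1], [[0.6, 0.02, 0.76], [0, 0, 0], -1], [[0.6, 0.02, 0.76], [0, 0, 0], -1], [[0.5, 0, 0.64], [0, 0, 0], -1], [[0.27, 0, 0.35], [0, 0, 0], -1], [[0, 0, 0], [0, 0, 0], -1], [[0, 0, 0], [0, 0, 0], -1]])

```text
t: 6.72
eef_pos: [569.5, -116.9, 109.9]
tool_rot: [0.801, 0.599, -0.001, -0.001]
contact_force: [0.3, -0.1, -1.2]
opening: 28.3
grip_force: 39.8
```

```bash
python3 -c "
from h import *
go(568.1,-116.9,43,-16.4)"
```

```text
units [-0.01 -0.03  1.67] len/40 1.67 turnz -0.0 yaw -16.41 tilt 0.09 t 6.7167
```

Call:
arm_command(rows=[[[0, -0.03, 0.5], [0, 0, 0], -1], [[0, 0, 0.6], [0, 0, 0], -1], [[0, 0, 0.4], [0, 0, 0], -1], [[0, 0, 0.17], [0, 0, 0], -1], [[0, 0, 0], [0, 0, 0], -1], [[0, 0, 0], [0, 0, 0], -1], [[0, 0, 0.02], [0, 0, 0], -1], [[0, 0, 0], [0, 0, 0], -1]])

```text
t: 7.38
eef_pos: [569.3, -117.4, 44.1]
tool_rot: [0.802, 0.598, 0.001, 0.001]
contact_force: [-1.1, -0.9, -0.5]
opening: 28.3
grip_force: 39.8
```

Call:
arm_command(rows=[[[0, 0, 0.02], [0, 0, 0], -1], [[0, 0, 0], [0, 0, 0], -1], [[0, 0, 0], [0, 0, 0], -1]])

```text
t: 7.63
eef_pos: [568.7, -117.0, 42.4]
tool_rot: [0.802, 0.598, 0.0, 0.0]
contact_force: [-0.8, 0.1, -1.6]
opening: 28.4
grip_force: 39.8
```

Call:
arm_command(rows=[[[0, 0, 0.025], [0, 0, 0], -1], [[0, 0, 0], [0, 0, 0], -1], [[0, 0, 0], [0, 0, 0], -1]])

```text
t: 7.88
eef_pos: [568.8, -117.0, 41.3]
tool_rot: [0.802, 0.598, 0.0, 0.0]
contact_force: [0.3, -0.5, 3.3]
opening: 28.5
grip_force: 40.1
```

Call:
arm_command(rows=[[[0, 0, 0], [0, 0, 0], -0.2], [[0, 0, 0], [0, 0, 0], 0.3], [[0, 0, 0], [0, 0, 0], 1], [[0, 0, 0], [0, 0, 0], 1], [[0, 0, 0], [0, 0, 0], 1], [[0, 0, 0], [0, 0, 0], 1], [[0, 0, -0.5], [0, 0, 0], 1], [[0, 0, -0.9], [0, 0, 0], 1], [[0, 0, -0.9], [0, 0, 0], 1], [[0, 0, -0.7], [0, 0, 0], 1], [[0, 0, 0], [0, 0, 0], 1]])

```text
t: 8.8
eef_pos: [571.1, -117.8, 166.6]
tool_rot: [0.802, 0.598, 0.002, 0.003]
contact_force: [0.3, -0.2, -0.1]
opening: 85.3
grip_force: 0.0
```

```bash
python3 -c "
from h import *
go(533.9,177.5,130,13);print(manip.read_state()['opening'],manip.read_state()['eef_pos'])"
```

```text
units [ 6.81 -3.01  0.89] len/40 7.5 turnz -4.93 yaw -16.6 tilt 0.46 t 8.8
85.28681074577558 [ 571.13928256 -117.76382028  166.63181296]
```

Call:
arm_command(rows=[[[0.5, -0.22, 0], [0, 0, 0], 1], [[0.8, -0.35, 0], [0, 0, 0], 1], [[0.9, -0.4, 0], [0, 0, 0], 1], [[0.9, -0.4, 0], [0, 0, 0], 1], [[0.9, -0.4, 0], [0, 0, 0], 1], [[0.9, -0.4, 0], [0, 0, 0], 1], [[0.9, -0.4, 0], [0, 0, 0], 1], [[0.7, -0.3, 0], [0, 0, 0], 1], [[0.31, -0.14, 0], [0, 0, 0], 1]])

```text
t: 9.55
eef_pos: [530.1, 181.9, 160.9]
tool_rot: [0.801, 0.599, 0.0, -0.0]
contact_force: [-0.9, -0.1, 1.0]
opening: 85.6
grip_force: 0.0
```

Call:
arm_command(rows=[[[0, 0, 0.2], [0, 0, -0.98], 1], [[0, 0, 0.2], [0, 0, -0.98], 1], [[0, 0, 0.2], [0, 0, -0.98], 1], [[0, 0, 0.2], [0, 0, -0.98], 1], [[0, 0, 0.1], [0, 0, -0.98], 1], [[0, 0, 0], [0, 0, 0], 1], [[0, 0, 0], [0, 0, 0], 1]])

```text
t: 10.13
eef_pos: [531.0, 178.1, 124.9]
tool_rot: [0.625, 0.78, -0.0, -0.0]
contact_force: [0.0, -0.2, 0.8]
opening: 85.4
grip_force: 0.0
```

Run:
```python
from h import *
go(533.9,177.5,32,13)
st=manip.read_state(); im=manip.camera("wrist"); cv2.imwrite("pics/w4.png",im)
print(st['eef_pos'], proj([533.9,177.5,75],st), proj([519.5,228.5,77],st))
cv2.imwrite("pics/w4c.png",cv2.resize(im[60:290,150:350],None,fx=2.5,fy=2.5))
```

```text
units [-0.03  0.07  2.32] len/40 2.32 turnz -0.07 yaw 12.59 tilt 0.04 t 10.1333
[531.00196543 178.09293784 124.88352009] [257.92177392 211.48098994] [253.75013707 134.22972986]
```

View pics/w4c.png

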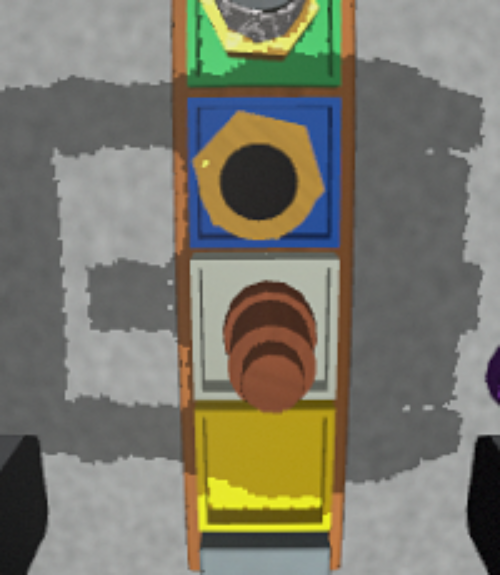

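Call:
arm_command(rows=[[[-0.03, 0.07, 0.6], [0, 0, -0.07], 1], [[0, 0, 0.8], [0, 0, 0], 1], [[0, 0, 0.6], [0, 0, 0], 1], [[0, 0, 0.32], [0, 0, 0], 1], [[0, 0, 0], [0, 0, 0], 1], [[0, 0, 0], [0, 0, 0], 1], [[0, 0, 0], [0, 0, 0], -1], [[0, 0, 0], [0, 0, 0], -1], [[0, 0, 0], [0, 0, 0], -1], [[0, 0, 0], [0, 0, 0], -1], [[0, 0, 0], [0, 0, 0], -1], [[0, 0, 0], [0, 0, 0], -1]])

```text
t: 11.18
eef_pos: [534.4, 178.0, 32.9]
tool_rot: [0.621, 0.784, 0.0, 0.0]
contact_force: [-0.8, -0.4, 7.6]
opening: 25.1
grip_force: 38.7
```

Call:
arm_command(rows=[[[0, 0, 0], [0, 0, 0], -1], [[0, 0, -0.4], [0, 0, 0], -1], [[0, 0, -0.8], [0, 0, 0], -1], [[0, 0, -0.9], [0, 0, 0], -1], [[0, 0, -0.9], [0, 0, 0], -1], [[0, 0, -0.6], [0, 0, 0], -1], [[0, 0, 0], [0, 0, 0], -1]])

```text
t: 11.77
eef_pos: [536.4, 178.4, 181.4]
tool_rot: [0.621, 0.784, 0.003, 0.002]
contact_force: [1.2, 0.5, -1.1]
opening: 24.6
grip_force: 39.9
```

```bash
python3 -c "
from h import *
go(552.8,-168.7,115,-16.4);print(manip.read_state()['opening'])"
```

```text
units [-8.54 -1.6   1.65] len/40 8.85 turnz 4.93 yaw 13.21 tilt 0.45 t 11.7667
24.581444233333297
```

Call:
arm_command(rows=[[[-0.5, -0.1, 0], [0, 0, 0], -1], [[-0.8, -0.15, 0], [0, 0, 0], -1], [[-0.94, -0.17, 0], [0, 0, 0], -1], [[-0.94, -0.17, 0], [0, 0, 0], -1], [[-0.94, -0.17, 0], [0, 0, 0], -1], [[-0.94, -0.17, 0], [0, 0, 0], -1], [[-0.94, -0.18, 0], [0, 0, 0], -1], [[-0.94, -0.18, 0], [0, 0, 0], -1], [[-0.8, -0.15, 0], [0, 0, 0], -1], [[-0.55, -0.1, 0], [0, 0, 0], -1], [[-0.25, -0.05, 0], [0, 0, 0], -1]])

```text
t: 12.68
eef_pos: [550.0, -172.2, 175.7]
tool_rot: [0.622, 0.783, -0.0, -0.0]
contact_force: [0.6, -0.3, -1.7]
opening: 24.9
grip_force: 39.9
```

Call:
arm_command(rows=[[[0, 0, 0.3], [0, 0, 0.98], -1], [[0, 0, 0.3], [0, 0, 0.98], -1], [[0, 0, 0.4], [0, 0, 0.98], -1], [[0, 0, 0.4], [0, 0, 0.98], -1], [[0, 0, 0.2], [0, 0, 0.98], -1], [[0, 0, 0], [0, 0, 0], -1], [[0, 0, 0], [0, 0, 0], -1]])

```text
t: 13.27
eef_pos: [549.9, -168.5, 111.9]
tool_rot: [0.799, 0.602, -0.0, -0.001]
contact_force: [0.9, 0.8, -1.1]
opening: 25.1
grip_force: 39.8
```

```bash
python3 -c "
from h import *
go(552.8,-168.7,31,-16.4);print(manip.read_state()['eef_pos'])"
```

```text
units [0.02 0.07 2.02] len/40 2.02 turnz 0.07 yaw -15.98 tilt 0.08 t 13.2667
[ 549.88876708 -168.53348966  111.8657642 ]
```

Call:
arm_command(rows=[[[0.02, 0.07, 0.5], [0, 0, 0.07], -1], [[0, 0, 0.7], [0, 0, 0], -1], [[0, 0, 0.5], [0, 0, 0], -1], [[0, 0, 0.3], [0, 0, 0], -1], [[0, 0, 0], [0, 0, 0], -1], [[0, 0, 0], [0, 0, 0], -1], [[0, 0, 0], [0, 0, 0], -1]])

```text
t: 13.85
eef_pos: [553.7, -169.4, 33.5]
tool_rot: [0.801, 0.598, 0.0, 0.001]
contact_force: [0.5, 0.7, -1.1]
opening: 25.1
grip_force: 40.2
```

Call:
arm_command(rows=[[[0, 0, 0.025], [0, 0, 0], -1], [[0, 0, 0], [0, 0, 0], -1], [[0, 0, 0], [0, 0, 0], -1]])

```text
t: 14.1
eef_pos: [553.4, -169.3, 31.9]
tool_rot: [0.802, 0.598, 0.0, 0.0]
contact_force: [-0.4, 0.3, -1.7]
opening: 24.7
grip_force: 40.2
```

Call:
arm_command(rows=[[[0, 0, 0.02], [0, 0, 0], -1], [[0, 0, 0], [0, 0, 0], -1], [[0, 0, 0.02], [0, 0, 0], -1], [[0, 0, 0], [0, 0, 0], -1], [[0, 0, 0], [0, 0, 0], -1]])

```text
t: 14.52
eef_pos: [553.2, -169.3, 29.7]
tool_rot: [0.802, 0.598, 0.0, 0.0]
contact_force: [-0.7, -0.4, 0.1]
opening: 24.9
grip_force: 40.5
```

Call:
arm_command(rows=[[[0, 0, 0.015], [0, 0, 0], -1], [[0, 0, 0], [0, 0, 0], -1], [[0, 0, 0], [0, 0, 0], -1]])

```text
t: 14.77
eef_pos: [553.3, -169.3, 29.6]
tool_rot: [0.802, 0.598, 0.0, 0.0]
contact_force: [-3.0, 0.5, 11.9]
opening: 24.5
grip_force: 41.7
```

Contact. Release, lift, move to the nipple.

Call:
arm_command(rows=[[[0, 0, 0], [0, 0, 0], -0.2], [[0, 0, 0], [0, 0, 0], 0.3], [[0, 0, 0], [0, 0, 0], 1], [[0, 0, 0], [0, 0, 0], 1], [[0, 0, 0], [0, 0, 0], 1], [[0, 0, 0], [0, 0, 0], 1], [[0, 0, -0.5], [0, 0, 0], 1], [[0, 0, -0.9], [0, 0, 0], 1], [[0, 0, -0.9], [0, 0, 0], 1], [[0, 0, -0.9], [0, 0, 0], 1], [[0, 0, -0.3], [0, 0, 0], 1], [[0, 0, 0], [0, 0, 0], 1]])

```text
t: 15.77
eef_pos: [554.8, -169.9, 172.7]
tool_rot: [0.802, 0.598, 0.002, 0.003]
contact_force: [0.5, -0.3, -0.3]
opening: 85.4
grip_force: 0.0
```

```bash
python3 -c "
from h import *
go(519.6,228.8,125,13);print(manip.read_state()['opening'],manip.read_state()['eef_pos'])"
```

```text
units [ 9.3  -3.7   1.16] len/40 10.08 turnz -4.93 yaw -16.6 tilt 0.34 t 15.7667
85.44051458662399 [ 554.82572474 -169.87341247  172.69824534]
```

Call:
arm_command(rows=[[[0.5, -0.2, 0], [0, 0, 0], 1], [[0.85, -0.34, 0], [0, 0, 0], 1], [[0.94, -0.37, 0], [0, 0, 0], 1], [[0.94, -0.37, 0], [0, 0, 0], 1], [[0.94, -0.37, 0], [0, 0, 0], 1], [[0.94, -0.38, 0], [0, 0, 0], 1], [[0.94, -0.38, 0], [0, 0, 0], 1], [[0.94, -0.38, 0], [0, 0, 0], 1], [[0.94, -0.38, 0], [0, 0, 0], 1], [[0.7, -0.28, 0], [0, 0, 0], 1], [[0.5, -0.2, 0], [0, 0, 0], 1], [[0.17, -0.06, 0], [0, 0, 0], 1]])

```text
t: 16.77
eef_pos: [516.2, 232.5, 168.0]
tool_rot: [0.801, 0.599, -0.001, -0.0]
contact_force: [0.4, -0.7, 0.1]
opening: 85.4
grip_force: 0.0
```

Call:
arm_command(rows=[[[0, 0, 0.2], [0, 0, -0.98], 1], [[0, 0, 0.3], [0, 0, -0.98], 1], [[0, 0, 0.3], [0, 0, -0.98], 1], [[0, 0, 0.2], [0, 0, -0.98], 1], [[0, 0, 0], [0, 0, -0.98], 1], [[0, 0, 0], [0, 0, 0], 1], [[0, 0, 0], [0, 0, 0], 1]])

```text
t: 17.35
eef_pos: [517.1, 229.1, 128.5]
tool_rot: [0.625, 0.78, -0.0, -0.0]
contact_force: [-0.2, 0.5, -0.5]
opening: 85.4
grip_force: 0.0
```

Run:
```python
from h import *
go(519.6,228.8,46,13)
st=manip.read_state(); im=manip.camera("wrist"); cv2.imwrite("pics/w5.png",im)
print(st['eef_pos'], proj([519.6,228.8,77],st), proj([508.5,283,95],st))
cv2.imwrite("pics/w5c.png",cv2.resize(im[60:290,150:350],None,fx=2.5,fy=2.5))
```

```text
units [-0.02  0.06  2.06] len/40 2.06 turnz -0.07 yaw 12.59 tilt 0.06 t 17.35
[517.13358116 229.10824298 128.51193903] [257.39269616 210.17398566] [259.86115109 131.63368972]
```

View pics/w5c.png

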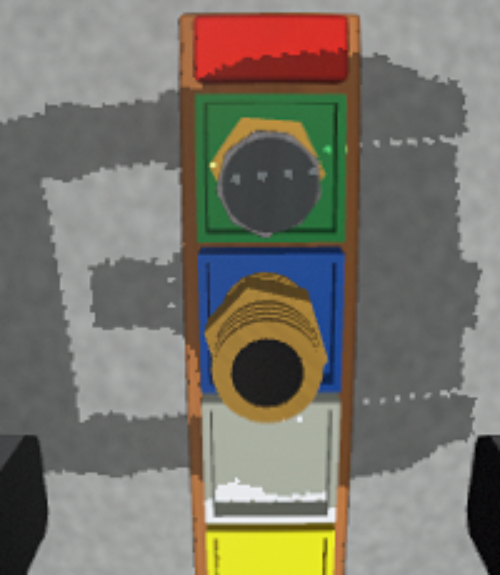

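Call:
arm_command(rows=[[[-0.02, 0.06, 0.5], [0, 0, -0.07], 1], [[0, 0, 0.6], [0, 0, 0], 1], [[0, 0, 0.5], [0, 0, 0], 1], [[0, 0, 0.23], [0, 0, 0], 1], [[0, 0, 0], [0, 0, 0], 1], [[0, 0, 0], [0, 0, 0], 1], [[0, 0, 0], [0, 0, 0], -1], [[0, 0, 0], [0, 0, 0], -1], [[0, 0, 0], [0, 0, 0], -1], [[0, 0, 0], [0, 0, 0], -1], [[0, 0, 0], [0, 0, 0], -1], [[0, 0, 0], [0, 0, 0], -1]])

```text
t: 18.4
eef_pos: [520.0, 229.5, 56.6]
tool_rot: [0.621, 0.784, 0.0, 0.0]
contact_force: [-1.5, -1.1, 9.2]
opening: 28.3
grip_force: 38.8
```

Call:
arm_command(rows=[[[0, 0, 0], [0, 0, 0], -1], [[0, 0, -0.4], [0, 0, 0], -1], [[0, 0, -0.8], [0, 0, 0], -1], [[0, 0, -0.9], [0, 0, 0], -1], [[0, 0, -0.9], [0, 0, 0], -1], [[0, 0, -0.3], [0, 0, 0], -1], [[0, 0, 0], [0, 0, 0], -1]])

```text
t: 18.98
eef_pos: [521.4, 230.0, 191.5]
tool_rot: [0.621, 0.784, 0.002, 0.002]
contact_force: [0.6, -0.8, -2.2]
opening: 28.5
grip_force: 40.2
```

```bash
python3 -c "
from h import *
go(537.6,-220.5,125,-16.4);print(manip.read_state()['opening'])"
```

```text
units [-11.06  -2.19   1.64] len/40 11.39 turnz 4.94 yaw 13.21 tilt 0.34 t 18.9833
28.48643464455266
```

Call:
arm_command(rows=[[[-0.5, -0.1, 0], [0, 0, 0], -1], [[-0.85, -0.17, 0], [0, 0, 0], -1], [[-0.95, -0.19, 0], [0, 0, 0], -1], [[-0.95, -0.19, 0], [0, 0, 0], -1], [[-0.95, -0.19, 0], [0, 0, 0], -1], [[-0.95, -0.19, 0], [0, 0, 0], -1], [[-0.95, -0.19, 0], [0, 0, 0], -1], [[-0.95, -0.19, 0], [0, 0, 0], -1], [[-0.95, -0.19, 0], [0, 0, 0], -1], [[-0.95, -0.19, 0], [0, 0, 0], -1], [[-0.95, -0.19, 0], [0, 0, 0], -1], [[-0.75, -0.14, 0], [0, 0, 0], -1]])

```text
t: 19.98
eef_pos: [533.7, -207.3, 186.6]
tool_rot: [0.621, 0.783, -0.0, -0.001]
contact_force: [0.3, -0.0, -3.1]
opening: 28.6
grip_force: 40.2
```

Call:
arm_command(rows=[[[-0.41, -0.07, 0], [0, 0, 0], -1], [[0, 0, 0.3], [0, 0, 0.98], -1], [[0, 0, 0.4], [0, 0, 0.98], -1], [[0, 0, 0.4], [0, 0, 0.98], -1], [[0, 0, 0.3], [0, 0, 0.98], -1], [[0, 0, 0.2], [0, 0, 0.98], -1], [[0, 0, 0], [0, 0, 0.04], -1], [[0, 0, 0], [0, 0, 0], -1]])

```text
t: 20.65
eef_pos: [535.1, -220.7, 123.0]
tool_rot: [0.8, 0.6, -0.0, -0.001]
contact_force: [-0.3, 0.1, -0.7]
opening: 28.6
grip_force: 40.2
```

```bash
python3 -c "
from h import *
go(537.6,-220.5,54.5,-16.4);print(manip.read_state()['eef_pos'])"
```

```text
units [0.02 0.06 1.71] len/40 1.71 turnz 0.02 yaw -16.26 tilt 0.12 t 20.65
[ 535.05613702 -220.65663361  123.01247409]
```

Call:
arm_command(rows=[[[0.02, 0.06, 0.45], [0, 0, 0.02], -1], [[0, 0, 0.6], [0, 0, 0], -1], [[0, 0, 0.46], [0, 0, 0], -1], [[0, 0, 0.23], [0, 0, 0], -1], [[0, 0, 0], [0, 0, 0], -1], [[0, 0, 0], [0, 0, 0], -1], [[0, 0, 0], [0, 0, 0], -1], [[0, 0, 0], [0, 0, 0], -1]])

```text
t: 21.32
eef_pos: [538.5, -221.4, 55.1]
tool_rot: [0.801, 0.598, 0.0, 0.001]
contact_force: [0.7, 0.2, -2.6]
opening: 28.2
grip_force: 42.4
```

Call:
arm_command(rows=[[[0, 0, 0.02], [0, 0, 0], -1], [[0, 0, 0], [0, 0, 0], -1], [[0, 0, 0], [0, 0, 0], -1]])

```text
t: 21.57
eef_pos: [538.2, -221.2, 53.7]
tool_rot: [0.801, 0.598, 0.0, 0.0]
contact_force: [0.5, 0.3, -1.9]
opening: 28.2
grip_force: 42.4
```

Call:
arm_command(rows=[[[0, 0, 0.015], [0, 0, 0], -1], [[0, 0, 0], [0, 0, 0], -1], [[0, 0, 0], [0, 0, 0], -1]])

```text
t: 21.82
eef_pos: [538.1, -221.2, 52.8]
tool_rot: [0.801, 0.598, -0.0, -0.0]
contact_force: [1.1, -0.1, -2.7]
opening: 28.4
grip_force: 42.4
```

Call:
arm_command(rows=[[[0, 0, 0.015], [0, 0, 0], -1], [[0, 0, 0], [0, 0, 0], -1], [[0, 0, 0], [0, 0, 0], -1]])

```text
t: 22.07
eef_pos: [538.1, -221.2, 52.2]
tool_rot: [0.802, 0.598, -0.0, -0.0]
contact_force: [1.3, 0.1, -1.6]
opening: 28.4
grip_force: 42.4
```

Call:
arm_command(rows=[[[0, 0, 0.01], [0, 0, 0], -1], [[0, 0, 0], [0, 0, 0], -1], [[0, 0, 0], [0, 0, 0], -1]])

```text
t: 22.32
eef_pos: [538.2, -221.2, 52.1]
tool_rot: [0.802, 0.598, 0.0, 0.0]
contact_force: [-1.9, 0.7, 4.7]
opening: 28.8
grip_force: 43.1
```

Contact. Release, lift and go to the spring end.

Call:
arm_command(rows=[[[0, 0, 0], [0, 0, 0], -0.2], [[0, 0, 0], [0, 0, 0], 0.3], [[0, 0, 0], [0, 0, 0], 1], [[0, 0, 0], [0, 0, 0], 1], [[0, 0, 0], [0, 0, 0], 1], [[0, 0, 0], [0, 0, 0], 1], [[0, 0, -0.5], [0, 0, 0], 1], [[0, 0, -0.9], [0, 0, 0], 1], [[0, 0, -0.9], [0, 0, 0], 1], [[0, 0, -0.8], [0, 0, 0], 1], [[0, 0, 0], [0, 0, 0], 1]])

```text
t: 23.23
eef_pos: [540.7, -222.5, 182.0]
tool_rot: [0.801, 0.598, 0.002, 0.004]
contact_force: [1.3, -0.8, 1.1]
opening: 85.4
grip_force: 0.0
```

```bash
python3 -c "
from h import *
go(507,282,150,13);print(manip.read_state()['opening'],manip.read_state()['eef_pos'])"
```

```text
units [11.85 -4.4   0.74] len/40 12.67 turnz -4.92 yaw -16.54 tilt 0.5 t 23.2333
85.38669762637005 [ 540.65541855 -222.48643884  181.99451238]
```

Call:
arm_command(rows=[[[0.5, -0.19, 0], [0, 0, 0], 1], [[0.85, -0.32, 0], [0, 0, 0], 1], [[0.94, -0.35, 0], [0, 0, 0], 1], [[0.94, -0.35, 0], [0, 0, 0], 1], [[0.94, -0.35, 0], [0, 0, 0], 1], [[0.94, -0.35, 0], [0, 0, 0], 1], [[0.94, -0.35, 0], [0, 0, 0], 1], [[0.94, -0.35, 0], [0, 0, 0], 1], [[0.94, -0.35, 0], [0, 0, 0], 1], [[0.94, -0.35, 0], [0, 0, 0], 1], [[0.94, -0.35, 0], [0, 0, 0], 1], [[0.94, -0.35, 0], [0, 0, 0], 1]])

```text
t: 24.23
eef_pos: [506.3, 238.7, 175.9]
tool_rot: [0.801, 0.598, 0.0, 0.0]
contact_force: [1.9, -0.8, -0.4]
opening: 85.3
grip_force: 0.0
```

Call:
arm_command(rows=[[[0.7, -0.26, 0], [0, 0, 0], 1], [[0.4, -0.13, 0], [0, 0, 0], 1], [[0, 0, 0.2], [0, 0, -0.98], 1], [[0, 0, 0.2], [0, 0, -0.98], 1], [[0, 0, 0.2], [0, 0, -0.98], 1], [[0, 0, 0.1], [0, 0, -0.98], 1], [[0, 0, 0], [0, 0, -0.98], 1], [[0, 0, 0], [0, 0, -0.07], 1], [[0, 0, 0], [0, 0, 0], 1]])

```text
t: 24.98
eef_pos: [504.4, 283.3, 147.8]
tool_rot: [0.622, 0.783, -0.0, -0.0]
contact_force: [0.3, 0.5, -0.2]
opening: 85.7
grip_force: 0.0
```

Run:
```python
from h import *
st=manip.read_state(); im=manip.camera("wrist"); cv2.imwrite("pics/w6.png",im)
print(st['eef_pos'], proj([507,282,95],st))
cv2.imwrite("pics/w6c.png",cv2.resize(im[60:290,150:350],None,fx=2.5,fy=2.5))
```

```text
[504.4388575  283.30167221 147.83972701] [257.08128715 210.92782137]
```

View pics/w6c.png

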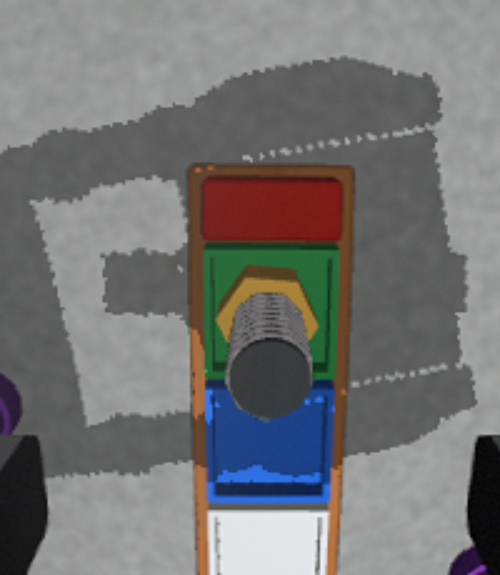

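Call:
arm_command(rows=[[[-0.05, 0.07, 0.6], [0, 0, 0], 1], [[0, 0, 0.8], [0, 0, 0], 1], [[0, 0, 0.65], [0, 0, 0], 1], [[0, 0, 0.35], [0, 0, 0], 1], [[0, 0, 0], [0, 0, 0], 1], [[0, 0, 0], [0, 0, 0], 1], [[0, 0, 0], [0, 0, 0], -1], [[0, 0, 0], [0, 0, 0], -1], [[0, 0, 0], [0, 0, 0], -1], [[0, 0, 0], [0, 0, 0], -1], [[0, 0, 0], [0, 0, 0], -1], [[0, 0, 0], [0, 0, 0], -1]])

```text
t: 26.03
eef_pos: [507.9, 282.1, 52.4]
tool_rot: [0.621, 0.784, 0.0, 0.0]
contact_force: [-0.0, -1.4, 7.0]
opening: 22.4
grip_force: 38.8
```

Call:
arm_command(rows=[[[0, 0, 0], [0, 0, 0], -1], [[0, 0, -0.4], [0, 0, 0], -1], [[0, 0, -0.8], [0, 0, 0], -1], [[0, 0, -0.9], [0, 0, 0], -1], [[0, 0, -0.9], [0, 0, 0], -1], [[0, 0, -0.3], [0, 0, 0], -1], [[0, 0, 0], [0, 0, 0], -1]])

```text
t: 26.62
eef_pos: [509.1, 282.7, 187.5]
tool_rot: [0.621, 0.784, 0.003, 0.001]
contact_force: [-0.5, 0.7, -1.3]
opening: 22.2
grip_force: 39.7
```

```bash
python3 -c "
from h import *
go(522.3,-272.3,125,-16.4);print(manip.read_state()['opening'])"
```

```text
units [-13.58  -2.87   1.53] len/40 13.97 turnz 4.95 yaw 13.27 tilt 0.34 t 26.6167
22.179347130823295
```

Call:
arm_command(rows=[[[-0.5, -0.11, 0], [0, 0, 0], -1], [[-0.85, -0.18, 0], [0, 0, 0], -1], [[-0.95, -0.2, 0], [0, 0, 0], -1], [[-0.95, -0.2, 0], [0, 0, 0], -1], [[-0.95, -0.2, 0], [0, 0, 0], -1], [[-0.95, -0.2, 0], [0, 0, 0], -1], [[-0.95, -0.2, 0], [0, 0, 0], -1], [[-0.95, -0.2, 0], [0, 0, 0], -1], [[-0.95, -0.2, 0], [0, 0, 0], -1], [[-0.95, -0.2, 0], [0, 0, 0], -1], [[-0.95, -0.2, 0], [0, 0, 0], -1], [[-0.95, -0.2, 0], [0, 0, 0], -1]])

```text
t: 27.62
eef_pos: [517.1, -163.2, 182.7]
tool_rot: [0.621, 0.784, -0.0, -0.001]
contact_force: [0.9, -0.0, -2.1]
opening: 22.3
grip_force: 39.6
```

Call:
arm_command(rows=[[[-0.95, -0.2, 0], [0, 0, 0], -1], [[-0.95, -0.2, 0], [0, 0, 0], -1], [[-0.6, -0.14, 0], [0, 0, 0], -1], [[-0.23, -0.04, 0], [0, 0, 0], -1], [[0, 0, 0.3], [0, 0, 0.98], -1], [[0, 0, 0.4], [0, 0, 0.98], -1], [[0, 0, 0.4], [0, 0, 0.98], -1], [[0, 0, 0.3], [0, 0, 0.98], -1], [[0, 0, 0.1], [0, 0, 0.98], -1], [[0, 0, 0], [0, 0, 0.06], -1], [[0, 0, 0], [0, 0, 0], -1]])

```text
t: 28.53
eef_pos: [520.2, -272.3, 123.1]
tool_rot: [0.8, 0.6, -0.0, -0.001]
contact_force: [-0.3, -0.1, -0.8]
opening: 22.1
grip_force: 39.6
```

```bash
python3 -c "
from h import *
go(522.3,-272.3,50.5,-16.4);print(manip.read_state()['eef_pos'])"
```

```text
units [0.01 0.05 1.81] len/40 1.82 turnz 0.01 yaw -16.32 tilt 0.1 t 28.5333
[ 520.19765349 -272.34949861  123.0986261 ]
```

Call:
arm_command(rows=[[[0.01, 0.05, 0.45], [0, 0, 0], -1], [[0, 0, 0.65], [0, 0, 0], -1], [[0, 0, 0.5], [0, 0, 0], -1], [[0, 0, 0.23], [0, 0, 0], -1], [[0, 0, 0], [0, 0, 0], -1], [[0, 0, 0], [0, 0, 0], -1], [[0, 0, 0], [0, 0, 0], -1], [[0, 0, 0.015], [0, 0, 0], -1], [[0, 0, 0], [0, 0, 0], -1], [[0, 0, 0], [0, 0, 0], -1]])

```text
t: 29.37
eef_pos: [522.8, -273.3, 50.5]
tool_rot: [0.801, 0.599, 0.0, 0.0]
contact_force: [0.6, -0.8, -2.4]
opening: 21.8
grip_force: 39.7
```

Call:
arm_command(rows=[[[0, 0, 0.01], [0, 0, 0], -1], [[0, 0, 0], [0, 0, 0], -1], [[0, 0, 0], [0, 0, 0], -1]])

```text
t: 29.62
eef_pos: [522.6, -273.2, 49.7]
tool_rot: [0.801, 0.598, -0.0, 0.0]
contact_force: [-0.1, -0.6, -2.0]
opening: 21.9
grip_force: 39.7
```

Call:
arm_command(rows=[[[0, 0, 0.01], [0, 0, 0], -1], [[0, 0, 0], [0, 0, 0], -1], [[0, 0, 0], [0, 0, 0], -1]])

```text
t: 29.87
eef_pos: [522.6, -273.2, 49.2]
tool_rot: [0.801, 0.598, -0.0, -0.0]
contact_force: [0.8, -0.2, -1.6]
opening: 22.2
grip_force: 39.7
```

Call:
arm_command(rows=[[[0, 0, 0.01], [0, 0, 0], -1], [[0, 0, 0], [0, 0, 0], -1], [[0, 0, 0], [0, 0, 0], -1]])

```text
t: 30.12
eef_pos: [522.6, -273.2, 48.8]
tool_rot: [0.801, 0.598, -0.0, -0.0]
contact_force: [-0.2, -0.2, -2.0]
opening: 22.0
grip_force: 39.7
```

Call:
arm_command(rows=[[[0, 0, 0.015], [0, 0, 0], -1], [[0, 0, 0], [0, 0, 0], -1], [[0, 0, 0], [0, 0, 0], -1]])

```text
t: 30.37
eef_pos: [522.6, -273.2, 48.2]
tool_rot: [0.801, 0.598, -0.0, -0.0]
contact_force: [0.5, 0.8, -1.3]
opening: 21.9
grip_force: 39.7
```

Call:
arm_command(rows=[[[0, 0, 0.01], [0, 0, 0], -1], [[0, 0, 0], [0, 0, 0], -1], [[0, 0, 0], [0, 0, 0], -1]])

```text
t: 30.62
eef_pos: [522.6, -273.3, 48.1]
tool_rot: [0.801, 0.598, 0.0, 0.0]
contact_force: [-1.5, 0.5, 5.6]
opening: 22.2
grip_force: 40.5
```

Contact. Release, lift clear, then look.

Call:
arm_command(rows=[[[0, 0, 0], [0, 0, 0], -0.2], [[0, 0, 0], [0, 0, 0], 0.3], [[0, 0, 0], [0, 0, 0], 1], [[0, 0, 0], [0, 0, 0], 1], [[0, 0, 0], [0, 0, 0], 1], [[0, 0, 0], [0, 0, 0], 1], [[0, 0, -0.5], [0, 0, 0], 1], [[0, 0, -0.9], [0, 0, 0], 1], [[0, 0, -0.9], [0, 0, 0], 1], [[0, 0, -0.9], [0, 0, 0], 1], [[0, 0, -0.9], [0, 0, 0], 1], [[0, 0, -0.9], [0, 0, 0], 1]])

```text
t: 31.62
eef_pos: [522.3, -273.0, 249.8]
tool_rot: [0.801, 0.598, -0.0, -0.0]
contact_force: [0.3, -1.0, -0.0]
opening: 85.1
grip_force: 0.0
```

Call:
arm_command(rows=[[[0, 0, -0.6], [0, 0, 0], 1], [[0, 0, 0], [0, 0, 0], 1], [[0, 0, 0], [0, 0, 0], 1]])

```text
t: 31.87
eef_pos: [523.1, -273.5, 273.2]
tool_rot: [0.801, 0.598, 0.0, 0.001]
contact_force: [-0.7, 0.8, 0.1]
opening: 85.2
grip_force: 0.0
```

Run:
```python
from h import *
w=manip.camera("wrist"); s=manip.camera("side")
a=w; b=cv2.resize(s[90:210,200:330],None,fx=2.2,fy=2.2)
o=np.zeros((384,800,3),'uint8');o[:,:512]=a;o[:b.shape[0],512:512+b.shape[1]]=b[:384,:288]
cv2.imwrite("pics/fin.png",o)
```

```text
(no output)
```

View pics/fin.png

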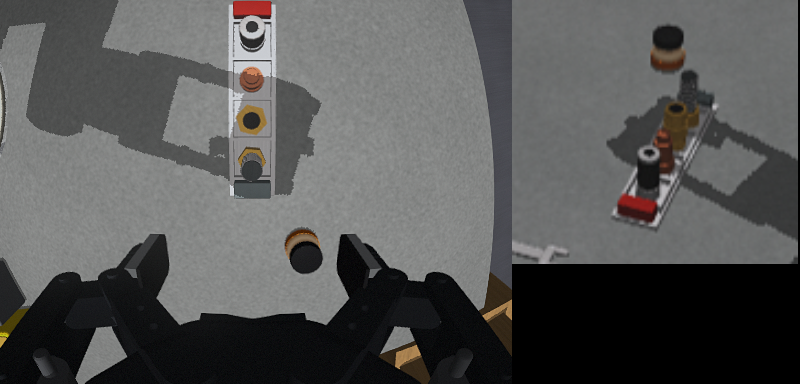

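All four fittings stand upright in their compartments. From the red end they are coupler (252,30), reducer (251,78), nipple (251,120) and spring end (251,165). The jar at (303,250) is upright.

```bash
python3 -c "
from cell import manip
print(manip.job_done())"
```

```text
the job is handed in; nothing more can be done
None
```

The job is handed in: the four fittings stand upright in the aluminium rack in reverse order – coupler at the red end, then reducer, nipple and spring end at the grey end – all released, with the robot clear at about 32 s and the wrench, jar, roll and purple look-alikes never touched.

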